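Pop the soap cupboard ajar past the cup

TASK

The steel cup is standing in the way of the wider cupboard's door. With the fingertips slide the cup sideways along the ledge, upright and never lifted, until no part of it is in front of that door; then press the push catch on top of the wider cupboard so that its door springs ajar, and leave it ajar. Keep the narrower cupboard shut and leave everything else where it is.

Things in the scene. Friction and masses are not known exactly. Their poses are not given: they have to be found in the camera images.
- wide: The wider of two white laminate cupboards standing on the ledge: 160 deep (own x) x 240 wide (own y) x 200 high mm. Origin: centre of its underside; own +x points to its back, its door is the whole front face, 80 mm from the origin towards own -x. Fixed: it does not shift. It may stand left or right of the narrow one.
- wide_catch_top (a point): Centre of the top face of the wide cupboard's push catch: a plain steel pad 42 (x) x 50 (y) mm with a thin grey frame round it, on the cupboard's top close to the front; at rest its top is 212 mm above the ledge (12 mm above the cupboard's top), 34 mm towards own -x and 75 mm towards own -y from the cupboard's centre. It is pressed straight down, 6 mm of travel, spring of 2 N at rest rising to 6 N at the bottom; the latch lets go at about 4 mm. It springs back when let go.
- wide_door (a joint): Angle of the wide cupboard's door in rad: 0 shut; hinged upright along its own +y front edge, the free edge (own -y side, next to the catch) swings out towards own -x. The door is 230 mm wide, 194 high, 16 thick, its top below the cupboard's top. Held shut by the catch until that is pressed; then a spring brings it to rest ajar at about 0.4 rad in under a second (free edge about 90 mm out).
- narrow: The narrower white cupboard, same make and catch: 160 deep x 150 wide x 200 high mm. Origin: centre of its underside, front 80 mm towards own -x. Fixed. To be left shut.
- narrow_door (a joint): Angle of the narrow cupboard's door in rad, 0 shut. Must stay shut.
- cup: Straight-sided open stainless steel cup, 72 mm across, 72 mm high, about 0.16 kg, loose on the ledge in front of the wide cupboard's door. Origin: centre of its underside. It is clear of the door when its centre is more than 151 mm to either side (own y of the wide cupboard) of the cupboard's centre.
- holder: Pale blue ceramic bar holder with a yellow soap bar, 80 (x) x 110 (y) x 34 mm high, loose on the ledge in front of the narrow cupboard. Origin: centre of its underside. Bystander.
- pegpot: Small terracotta bowl 64 mm across, 50 mm high, loose on top of the narrow cupboard. Origin: centre of its underside. Bystander.
- bottle: White twist-capped bottle 72 mm across, 210 mm high, loose, off to the left side. Origin: centre of its underside. Bystander.
- brush: Scrubbing brush 50 x 140 x 40 mm, lying loose along the back of the wide cupboard's top, behind the catch. Origin: centre of its underside. Bystander.
- washboard: Green plastic washboard lying flat, 190 x 300 x 16 mm, loose, off to the right side. Origin: centre of its underside. Bystander.

How it is judged:
By the outcome, as a careful person would: the job done as asked, in the order asked, and still so for the second after the job is handed in, with the robot touching nothing.
It also fails if it takes over 56 s, if anything falls off the work surface, if the arm or the gripper's body presses on something with over 40 N, if the wrist force passes 120 N, or if a joint passes its speed limit or range.

ROBOT

A 6-joint arm with a two-finger parallel gripper is mounted at the origin on the work surface. World frame = base frame: x ahead of the robot, y to its left, z up, the work surface at z = 0. Lengths are in m, angles in rad, forces in N, time in s.
With the tool pointing down it reaches from about 0.4 to 0.925 m from the base axis. Payload 12.5 kg.
Tool frame: the origin (TCP) lies on the centre line of the jaws, within the pads' length; the fingertips stand ahead of it and the grasp point (between the pads) lies 2 mm behind it (arm.finger_overhang is the x of the fingertips in the tool frame, in m); x points along the fingers, z is the direction in which the jaws open and shut, and the axes are right-handed (so a half turn about x gives the same grasp; the last joint's range is limited). The gripper opens to 95 mm and grips with 3 to 60 N. Pads are 20 mm wide; open, the fingers measure 119 mm over their backs; the gripper's body (75 mm by 180 mm) begins 59 mm behind the grasp point.
Start: joints at [-1.291, 0.491, 1.559, -0, 1.092, -0.106], TCP at [0.235, -0.579, 0.232] pointing down, gripper open.
Joint ranges: [-3.1, 3.1], [-0.84, 2.19], [0.05, 2.79], [-1.13, 4.28], [0.06, 2.93], [-2.69, 2.69]. Speed limits (rad/s): [2.22, 2.22, 2.79, 3.14, 3.14, 3.14].

INTERFACE

Orientations are given as a rotation vector (axis times angle).
In Python, from plant import arm gives the robot as it stands.
- The arm moves only by the tool drive_tool, never from a script. Its arguments are lists of equal length, an entry for each row: "grip": the opening, from -1 (shut) to 1 (fully open); "translation": the shift along the tool's x, y, z in cm, a list of three; "rotation": the turn, a rotation vector about the tool's x, y, z in rad, a list of three. In form: {"grip": [grip, ...], "translation": [[x, y, z], ...], "rotation": [[ax, ay, az], ...]}. A call has 1 to 8 rows; each row is the pose to reach, as a shift and turn from the pose commanded when the call began, along the tool's axes at that moment; what a row does not reach only later rows make up. A row lasts 1/8 s, in which the tool goes at most 62.5 mm and 10.7 degrees, less where a joint would pass 70% of its speed; a pose out of reach is approached as far as the arm can. A call with a gripper value outside its range is refused whole. The fingers move at their own pace and stop on an object; the grip force is fixed at half the most. Time passes only in rows, so rows that repeat a pose let the fingers close. It gives the time, the measured TCP pose, the force and the opening at its end, in the units of the state.
- arm.sense(): the state, without advancing time (a new reading comes with each control period).
- arm.snapshot(name): name is "side" or "top" or "wrist"; returns the picture (384x512x3 uint8, red, green, blue); there is no depth.
- arm.camera_params(name): a dict with "K" (3x3 intrinsics, pixels), "k1" (the pictures are not rectified: a ray, as slopes to the right and down, at radius r is drawn at 1 + k1 r^2 times it, then the intrinsics apply), "origin" and "attitude" of the camera in the world. Camera axes: x right, y down, z forward; pixel columns grow to the right and rows downward; lengths in m; the calibration is good to about 2 mm. A picture is of the moment at which its call begins: read the wrist's pose just before it. camera_params takes no time and is no camera call; for the wrist camera it gives the pose at the moment of the call.
- arm.job_done(): hands the job in, once; it reports no verdict.
The state is a dict: "time": time; "q": joint angles; "joint_velocities": joint speeds; "effort": joint torques, N m; "tool_pos": TCP position; "ee_rot": TCP orientation; "ft_force": force on the tool from outside, world axes, zero at the start; "ft_torque": the same for the moment, N m; "opening": opening from 0.0 (shut) to 1.0 (fully open).
Only numpy, scipy, OpenCV 4.12 (cv2) and the standard library are available. Lean on these libraries where they do the work, as an engineer would, in place of code of your own. Each camera call takes 0.05 s, during which the arm holds its last target.

## Working session

There is one attempt and no reset: what is moved stays moved. The work goes in short steps, Python scripts to look and compute and a tool call to move; the robot and the scene stay as the last step left them, time stands still between calls to the robot, and variables do not carry over. Pictures are saved under pics/ and viewed, and the job is handed in when it is done.

Besides the shell and the picture viewer there is one more tool, called after "Call:" as name(argument=value, ...) on one line, values as JSON. drive_tool: Moves the arm, as the interface text tells. Its arguments: {"type":"object","properties":{"grip":{"type":"array"},"translation":{"type":"array"},"rotation":{"type":"array"}},"required":["grip","translation","rotation"]}

```bash
mkdir -p pics; ls; python3 - <<'E'
from plant import arm
import cv2
s=arm.sense();print({k:s[k] for k in('time','q','tool_pos','ee_rot','opening','ft_force')},arm.finger_overhang)
for n in('side','top'):
    cv2.imwrite(f'pics/{n}0.png',arm.snapshot(n)[:,:,::-1]);print(n,arm.camera_params(n))
E
```

```text
pics
{'time': 0.0, 'q': array([-1.29060856e+00,  4.91549586e-01,  1.55944579e+00,  1.63268701e-06,
        1.09170259e+00, -1.05606892e-01]), 'tool_pos': array([ 0.2351397 , -0.57883841,  0.2310692 ]), 'ee_rot': array([ 0.92119233,  1.36823631, -0.92001928]), 'opening': 1.0013198876663776, 'ft_force': array([-0.11762705,  0.05818564, -0.17135701])} 0.017
side {'K': array([[383.45173837,   0.        , 259.42883113],
       [  0.        , 383.45173837, 189.71992428],
       [  0.        ,   0.        ,   1.        ]]), 'k1': -0.007887502733880449, 'origin': array([-0.00222992,  0.79054786,  1.29239357]), 'attitude': array([-0.86930223,  2.61883004, -0.96224421])}
top {'K': array([[494.28029159,   0.        , 248.19073594],
       [  0.        , 494.28029159, 186.42044679],
       [  0.        ,   0.        ,   1.        ]]), 'k1': -0.1270190850548788, 'origin': array([ 0.24062016, -0.01068514,  1.79810132]), 'attitude': array([-2.07220118,  2.15436744, -0.22847363])}
```

View pics/side0.png

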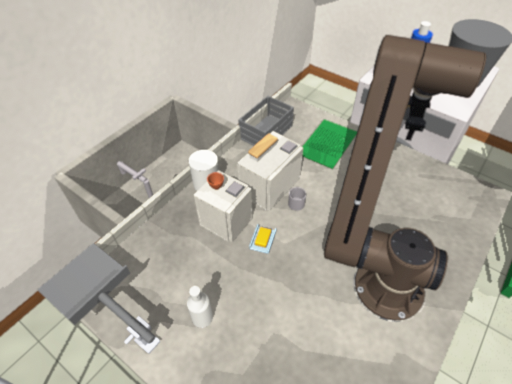

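View pics/top0.png

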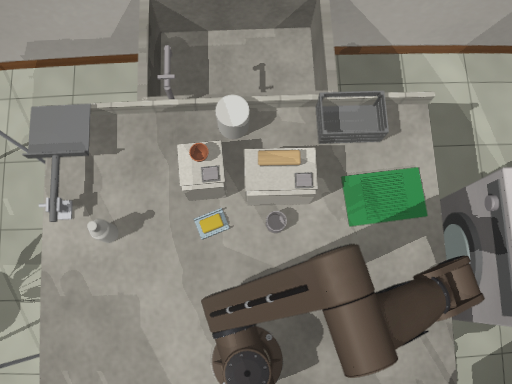

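```bash
cat > h.py <<'E'
import numpy as np, cv2
from scipy.spatial.transform import Rotation as R
def ray(p,uv):
    K=p['K'];k=p['k1'];d=np.array([(uv[0]-K[0,2])/K[0,0],(uv[1]-K[1,2])/K[1,1]])
    s=d.copy()
    for _ in range(30): s=d/(1+k*(s@s))
    return R.from_rotvec(p['attitude']).as_matrix()@np.array([*s,1])
def at(p,uv,z):
    r=ray(p,uv);o=np.array(p['origin']);return o+r*(z-o[2])/r[2]
def proj(p,X):
    c=R.from_rotvec(p['attitude']).as_matrix().T@(np.array(X)-p['origin']);s=c[:2]/c[2]
    s=s*(1+p['k1']*(s@s));return np.array([p['K'][0,0]*s[0]+p['K'][0,2],p['K'][1,1]*s[1]+p['K'][1,2]])
E
python3 - <<'E'
import cv2
a=cv2.imread('pics/top0.png')[130:250,165:335]
cv2.imwrite('pics/topz.png',cv2.resize(a,None,fx=4.5,fy=4.5,interpolation=cv2.INTER_CUBIC))
a=cv2.imread('pics/side0.png')[120:260,180:320]
cv2.imwrite('pics/sidez.png',cv2.resize(a,None,fx=4,fy=4,interpolation=cv2.INTER_CUBIC))
E
```

```text
(no output)
```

View pics/topz.png

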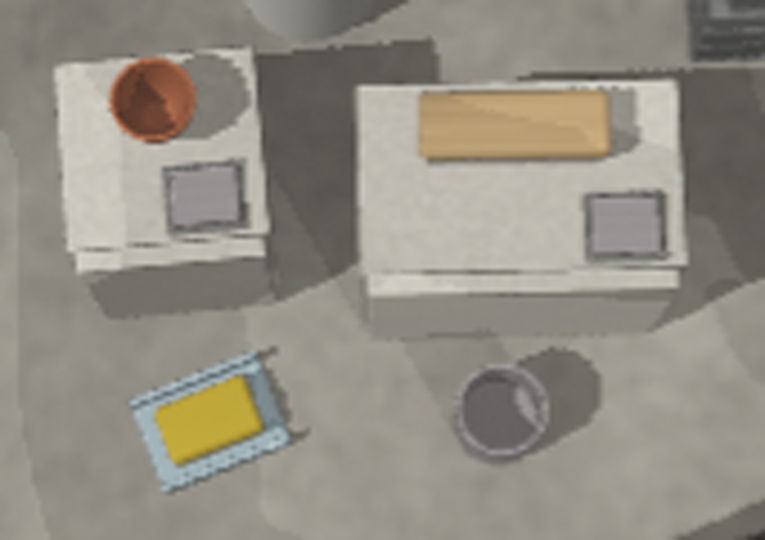

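View pics/sidez.png

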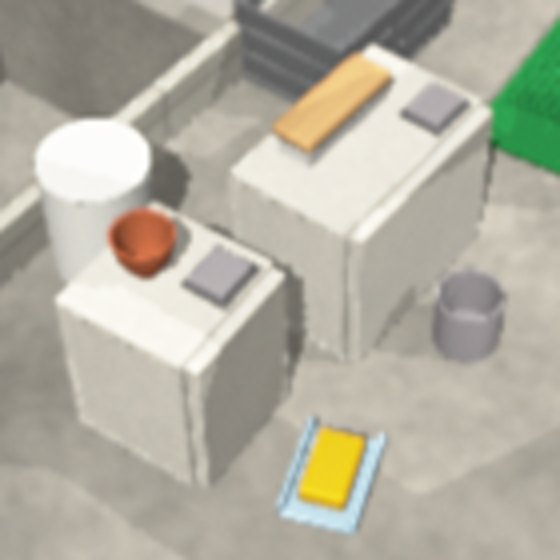

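```bash
python3 - <<'E'
from plant import arm
from h import *
p=arm.camera_params('top');q=arm.camera_params('side')
def Z(x,y,z): return at(p,(165+(x+.5)/4.5-.5,130+(y+.5)/4.5-.5),z)
def S(x,y,z): return at(q,(180+(x+.5)/4-.5,120+(y+.5)/4-.5),z)
for n,x,y,z in [('BL',357,87,.2),('BR',678,81,.2),('FR',686,266,.2),('FL',358,270,.2),('catch',626,226,.212),('cL',585,226,.2),('cR',666,226,.2),('cup',504,409,.072),('cupl',456,410,.072),('cupr',550,410,.072),('ncatch',206,198,.212),('nFL',68,250,.2),('nFR',268,235,.2),('holdL',131,402,.034),('holdtop',258,352,.034),('holdR',290,434,.034),('hbot',167,491,.034)]:
    print(n,Z(x,y,z).round(3))
for n,x,y,z in [('S catch',436,107,.212),('S cup rim',470,288,.072),('S BL?',235,174,.2),('S FL',349,235,.2),('S FR',488,108,.2),('doorbotL',352,358,0.0)]:
    print(n,S(x,y,z).round(3))
for n,u,v in [('wb',345,183),('wb',350,226),('wb',427,217),('wb',420,168)]: print(n,at(p,(u,v),.016).round(3))
print('bottle',at(p,(97,228),.21).round(3))
E
```

```text
BL [ 0.709 -0.018  0.2  ]
BR [ 0.705 -0.258  0.2  ]
FR [ 0.563 -0.255  0.2  ]
FL [ 0.57  -0.013  0.2  ]
catch [ 0.593 -0.211  0.212]
cL [ 0.596 -0.182  0.2  ]
cR [ 0.594 -0.242  0.2  ]
cup [ 0.481 -0.124  0.072]
cupl [ 0.481 -0.086  0.072]
cupr [ 0.478 -0.16   0.072]
ncatch [0.625 0.096 0.212]
nFL [0.593 0.2   0.2  ]
nFR [0.599 0.052 0.2  ]
holdL [0.503 0.172 0.034]
holdtop [0.54  0.069 0.034]
holdR [0.472 0.046 0.034]
hbot [0.431 0.145 0.034]
S catch [ 0.592 -0.203  0.212]
S cup rim [ 0.488 -0.125  0.072]
S BL? [ 0.705 -0.014  0.2  ]
S FL [ 0.566 -0.016  0.2  ]
S FR [ 0.555 -0.244  0.2  ]
doorbotL [ 0.564 -0.023  0.   ]
wb [ 0.618 -0.388  0.016]
wb [ 0.457 -0.394  0.016]
wb [ 0.478 -0.686  0.016]
wb [ 0.665 -0.68   0.016]
bottle [0.458 0.472 0.21 ]
```

```bash
cat >> h.py <<'E'
def go(s,pos,Rt=None):
    R0=R.from_rotvec(s['ee_rot']);t=R0.inv().apply(np.array(pos)-s['tool_pos'])*100
    r=(R0.inv()*Rt).as_rotvec() if Rt is not None else np.zeros(3)
    print('T',t.round(2),'rot',r.round(3),'deg',np.degrees(np.linalg.norm(r)).round(1)); 
def down(yaw,sgn=1): # x down, z=jaw dir along world yaw
    x=np.array([0,0,-1.]);z=sgn*np.array([np.cos(yaw),np.sin(yaw),0]);y=np.cross(z,x)
    return R.from_matrix(np.c_[x,y,z])
E
python3 - <<'E'
from plant import arm
from h import *
s=arm.sense();print(R.from_rotvec(s['ee_rot']).as_matrix().round(3))
for sg in(1,-1): go(s,(.484,-.124,.27),down(np.pi/2-.018,sg))
cv2.imwrite('pics/w0.png',arm.snapshot('wrist')[:,:,::-1]);c=arm.camera_params('wrist')
R0=R.from_rotvec(s['ee_rot']);print('cam in tool',R0.inv().apply(c['origin']-s['tool_pos']),(R0.inv().as_matrix()@R.from_rotvec(c['attitude']).as_matrix()).round(2))
E
```

```text
[[-0.     0.927  0.376]
 [ 0.001  0.376 -0.927]
 [-1.     0.    -0.001]]
T [ -3.85  40.17 -32.79] rot [-2.738e+00 -0.000e+00 -1.000e-03] deg 156.9
T [ -3.85  40.17 -32.79] rot [ 0.404 -0.001  0.   ] deg 23.1
cam in tool [-0.15264513  0.06900368  0.00018071] [[-0.   -0.25  0.97]
 [ 0.   -0.97 -0.25]
 [ 1.    0.    0.  ]]
```

View pics/w0.png

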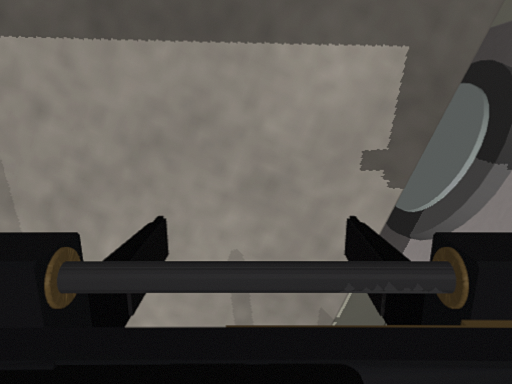

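Call:
drive_tool(grip=[1,1,1,1,1,1,1,1], translation=[[-3.9,3,-2.5],[-3.9,6,-5],[-3.9,9,-7.5],[-3.9,12,-10],[-3.9,15,-12.5],[-3.9,18,-15],[-3.9,21,-17.5],[-3.9,24,-20]], rotation=[[-0.17,0,0],[-0.34,0,0],[-0.51,0,0],[-0.68,0,0],[-0.85,0,0],[-1.02,0,0],[-1.19,0,0],[-1.36,0,0]])

```text
time: 1.15
tool_pos: [0.3827, -0.3023, 0.2706]
ee_rot: [-0.142, 1.566, 0.142]
ft_force: [-0.2, -0.1, 1.3]
opening: 1.001
```

```bash
python3 - <<'E'
from plant import arm
from h import *
s=arm.sense();print(s['q'].round(2),s['tool_pos'])
go(s,(.484,-.124,.27),down(np.pi/2-.018,1))
E
```

```text
[-0.8   0.25  1.83 -0.    1.06 -0.98] [ 0.38269419 -0.302252    0.27057125]
T [ 0.06 15.72 13.17] rot [-1.372 -0.    -0.   ] deg 78.6
```

Call:
drive_tool(grip=[1,1,1,1,1,1,1,1], translation=[[0,2.2,1.9],[0,4.4,3.8],[0,6.6,5.7],[0,8.8,7.6],[0,11,9.5],[0,13.3,11.4],[0,15.3,13],[0,15.3,13]], rotation=[[-0.18,0,0],[-0.36,0,0],[-0.54,0,0],[-0.72,0,0],[-0.9,0,0],[-1.08,0,0],[-1.26,0,0],[-1.37,0,0]])

```text
time: 2.15
tool_pos: [0.4842, -0.1288, 0.2704]
ee_rot: [-1.195, 1.218, 1.195]
ft_force: [0.0, -0.2, -0.6]
opening: 1.0
```

```bash
python3 - <<'E'
from plant import arm
from h import *
s=arm.sense();print(s['q'].round(2),s['tool_pos'])
go(s,(.484,-.124,.27),down(np.pi/2-.018,1))
c=arm.camera_params('wrist');im=arm.snapshot('wrist')[:,:,::-1]
cv2.imwrite('pics/w1.png',im);print(c['origin'],repr(c['attitude']),c['K'],c['k1'])
E
```

```text
[-0.39  0.27  1.8   0.    1.07 -1.94] [ 0.48416707 -0.12880983  0.27043133]
T [0.04 0.03 0.48] rot [-0.001  0.    -0.   ] deg 0.1
[ 0.41497575 -0.12772562  0.42304458] array([2.10755571, 2.06805955, 0.25897209]) [[339.51522546   0.         256.07324984]
 [  0.         339.51522546 189.46817023]
 [  0.           0.           1.        ]] 0.009735442861860332
```

View pics/w1.png

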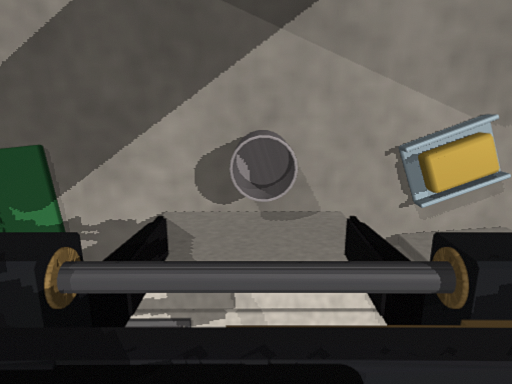

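```bash
python3 - <<'E'
from plant import arm
from h import *
c=arm.camera_params('wrist')
for n,u,v,z in [('cup',264,168,.072),('l',230.5,168,.072),('r',297.5,168,.072),('bot',264,201.5,.072),('top',264,135,.072),('wb',42,147,.016),('wb',62,232,.016),('hold',400,148,.03),('hold',416,206,.03),('doorbotL?',163,211,0),('doorbotR',345,211,0)]: print(n,at(c,(u,v),z).round(4))
s=arm.sense(); go(s,(.484,-.124,.27))
for X in [(.484-.04,-.124,.04)]: print(proj(c,X))
E
```

```text
cup [ 0.4808 -0.1212  0.072 ]
l [ 0.4803 -0.1564  0.072 ]
r [ 0.4814 -0.0861  0.072 ]
bot [ 0.5175 -0.1216  0.072 ]
top [ 0.4465 -0.1209  0.072 ]
wb [ 0.462 -0.385  0.016]
wb [ 0.5704 -0.3781  0.016 ]
hold [0.4677 0.0371 0.03  ]
hold [0.5381 0.0626 0.03  ]
doorbotL? [ 0.5495 -0.2521  0.    ]
doorbotR [ 0.553  -0.0145  0.    ]
T [ 0.04 -0.    0.54] rot [0. 0. 0.] deg 0.0
[260.55641468 130.15465403]
```

Call:
drive_tool(grip=[1,1,1,1,1,1,1,1], translation=[[2,0.2,0.7],[6,0.2,0.7],[10,0.2,0.7],[14,0.2,0.7],[17,0.2,0.7],[20,0.2,0.7],[22.8,0.2,0.7],[22.8,0.2,0.7]], rotation=[[0,0,0],[0,0,0],[0,0,0],[0,0,0],[0,0,0],[0,0,0],[0,0,0],[0,0,0]])

```text
time: 3.2
tool_pos: [0.481, -0.123, 0.0413]
ee_rot: [-1.186, 1.224, 1.192]
ft_force: [-0.6, -0.8, 0.7]
opening: 0.998
```

```bash
python3 - <<'E'
from plant import arm
from h import *
s=arm.sense();print(s['q'].round(2),s['tool_pos'],s['ft_force'])
cv2.imwrite('pics/w2.png',arm.snapshot('wrist')[:,:,::-1])
go(s,(.482,-.306,.042))
E
```

```text
[-0.38  0.61  2.04 -0.    0.5  -1.93] [ 0.48101194 -0.12302852  0.04127303] [-0.56749738 -0.82737986  0.67458887]
T [ -0.1   -0.6  -18.29] rot [0. 0. 0.] deg 0.0
```

View pics/w2.png

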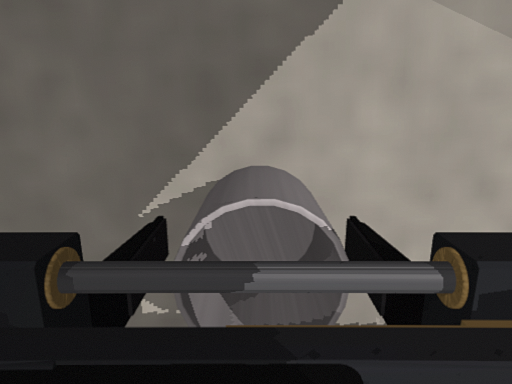

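Call:
drive_tool(grip=[0.7,0.7,0.7,0.7,0.7,0.7,0.7,0.7], translation=[[0,0,0],[0,0,0],[0,0,-0.5],[0,0,-1],[0,0,-2],[0,0,-3.2],[0,0,-4.4],[0,0,-5.6]], rotation=[[0,0,0],[0,0,0],[0,0,0],[0,0,0],[0,0,0],[0,0,0],[0,0,0],[0,0,0]])

```text
time: 4.25
tool_pos: [0.4803, -0.1801, 0.0426]
ee_rot: [-1.19, 1.222, 1.19]
ft_force: [0.8, 2.3, 2.0]
opening: 0.849
```

Call:
drive_tool(grip=[0.7,0.7,0.7,0.7,0.7,0.7,0.7,0.7], translation=[[0,0,-1.2],[0,0,-2.4],[0,0,-3.6],[0,0,-4.8],[0,0,-6],[0,0,-7.2],[0,0,-8],[0,0,-8.4]], rotation=[[0,0,0],[0,0,0],[0,0,0],[0,0,0],[0,0,0],[0,0,0],[0,0,0],[0,0,0]])

```text
time: 5.25
tool_pos: [0.4782, -0.2636, 0.0426]
ee_rot: [-1.19, 1.221, 1.19]
ft_force: [1.4, 2.5, 1.1]
opening: 0.85
```

```bash
python3 - <<'E'
from plant import arm
from h import *
s=arm.sense();print(s['q'].round(2),s['tool_pos'],s['ft_force'],s['opening'])
cv2.imwrite('pics/w3.png',arm.snapshot('wrist')[:,:,::-1])
cv2.imwrite('pics/s3.png',cv2.resize(arm.snapshot('side')[100:260,180:380,::-1],None,fx=3.5,fy=3.5))
go(s,(.478,-.306,.042))
E
```

```text
[-0.62  0.65  1.92 -0.    0.58 -2.17] [ 0.4782219  -0.26357202  0.04260402] [1.37198484 2.45409008 1.08076692] 0.8500977606052025
T [ 0.06 -0.09 -4.24] rot [0. 0. 0.] deg 0.0
```

View pics/w3.png

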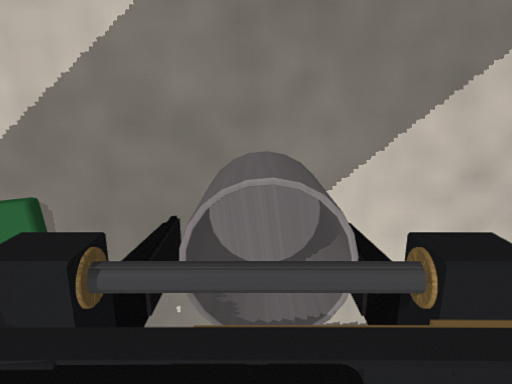

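View pics/s3.png

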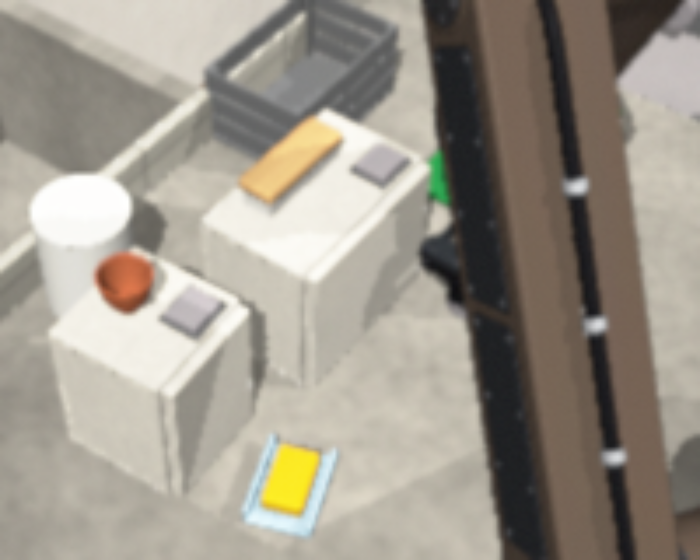

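Call:
drive_tool(grip=[0.7,0.7,0.7,0.7,0.7,0.7,0.7], translation=[[0,0,-0.8],[0,0,-1.8],[0,0,-2.8],[0,0,-3.7],[0,0,-4.2],[0,0,-4.4],[0,0,-4.4]], rotation=[[0,0,0],[0,0,0],[0,0,0],[0,0,0],[0,0,0],[0,0,0],[0,0,0]])

```text
time: 6.22
tool_pos: [0.4771, -0.3072, 0.0426]
ee_rot: [-1.19, 1.221, 1.19]
ft_force: [0.1, -0.0, 0.3]
opening: 0.849
```

Call:
drive_tool(grip=[1,1,1,1,1,1,1,1], translation=[[0,0,0],[0,0,0],[0,0,0],[-4,0,0],[-9,0,0],[-14,0,0],[-19,0,0],[-24,0,0]], rotation=[[0,0,0],[0,0,0],[0,0,0],[0,0,0],[0,0,0],[0,0,0],[0,0,0],[0,0,0]])

```text
time: 7.22
tool_pos: [0.4769, -0.3068, 0.2844]
ee_rot: [-1.19, 1.221, 1.19]
ft_force: [0.4, -0.2, 0.7]
opening: 0.997
```

```bash
python3 - <<'E'
from plant import arm
from h import *
s=arm.sense();print(s['q'].round(2),s['tool_pos'],s['ft_force'],s['opening'])
cv2.imwrite('pics/w4.png',arm.snapshot('wrist')[:,:,::-1])
E
```

```text
[-0.69  0.36  1.63 -0.    1.15 -2.23] [ 0.47688098 -0.30680176  0.28444351] [ 0.40671514 -0.23231126  0.72173512] 0.9973591763851201
```

View pics/w4.png

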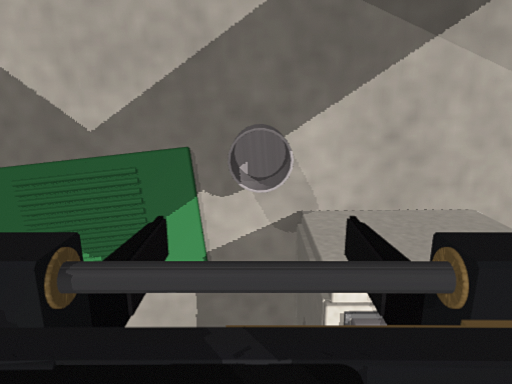

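```bash
python3 - <<'E'
from plant import arm
from h import *
c=arm.camera_params('wrist')
for n,u,v,z in [('cup',262,159,.072),('l',230,159,.072),('r',294,159,.072),('door R bottom',301,211,0),('wb',190,148,.016)]: print(n,at(c,(u,v),z).round(4))
s=arm.sense(); go(s,(.593,-.210,.285)); print(s['q'])
E
```

```text
cup [ 0.4706 -0.3026  0.072 ]
l [ 0.4698 -0.3379  0.072 ]
r [ 0.4715 -0.2673  0.072 ]
door R bottom [ 0.5561 -0.2501  0.    ]
wb [ 0.4639 -0.3927  0.016 ]
T [  0.62 -11.21  10.08] rot [0. 0. 0.] deg 0.0
[-6.87978667e-01  3.51501492e-01  1.62503033e+00 -6.41754914e-05
  1.15599039e+00 -2.23315569e+00]
```

Call:
drive_tool(grip=[-1,-1,-1,-1,-1,-1,-1,-1], translation=[[0,-1.5,1.3],[0,-4,3.6],[0,-7,6.3],[0,-9.5,8.6],[0,-11.2,10.1],[1,-11.2,10.1],[3,-11.2,10.1],[4,-11.2,10.1]], rotation=[[0,0,0],[0,0,0],[0,0,0],[0,0,0],[0,0,0],[0,0,0],[0,0,0],[0,0,0]])

```text
time: 8.28
tool_pos: [0.5907, -0.2093, 0.2409]
ee_rot: [-1.188, 1.223, 1.192]
ft_force: [0.4, -1.4, -0.1]
opening: 0.217
```

```bash
python3 - <<'E'
from plant import arm
from h import *
s=arm.sense();print(s['q'].round(2),s['tool_pos'],s['ft_force'],s['opening'])
cv2.imwrite('pics/t5.png',cv2.resize(arm.snapshot('top')[120:260,165:365,::-1],None,fx=4,fy=4))
cv2.imwrite('pics/w5.png',arm.snapshot('wrist')[:,:,::-1])
go(s,(.593,-.210,.223))
E
```

```text
[-0.45  0.49  1.54 -0.    1.12 -1.99] [ 0.59073701 -0.20929867  0.24088059] [ 0.35492266 -1.36890873 -0.07987809] 0.21659695408819973
T [ 1.79 -0.23 -0.07] rot [0. 0. 0.] deg 0.0
```

View pics/w5.png

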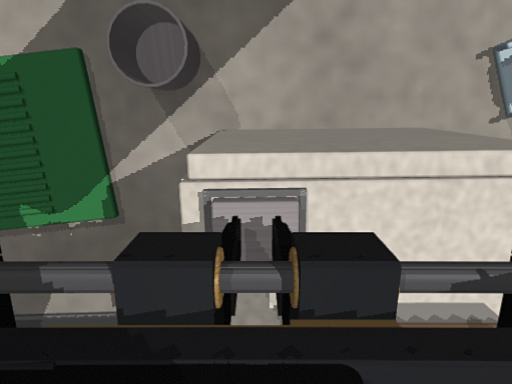

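View pics/t5.png

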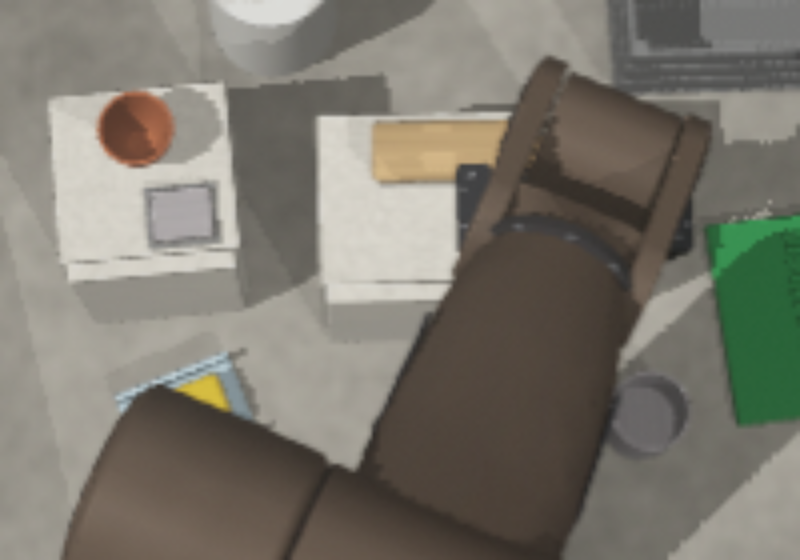

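Call:
drive_tool(grip=[-1,-1,-1,-1,-1,-1,-1,-1], translation=[[0,0,0],[0,0,0],[0.5,0,0],[1,0,0],[1.2,0,0],[1.4,0,0],[1.6,0,0],[1.7,0,0]], rotation=[[0,0,0],[0,0,0],[0,0,0],[0,0,0],[0,0,0],[0,0,0],[0,0,0],[0,0,0]])

```text
time: 9.38
tool_pos: [0.5917, -0.2089, 0.2258]
ee_rot: [-1.19, 1.221, 1.19]
ft_force: [-1.4, 0.8, 2.1]
opening: 0.001
```

```bash
python3 - <<'E'
from plant import arm
from h import *
s=arm.sense();print(s['q'].round(2),s['tool_pos'],s['ft_force'],s['opening'])
cv2.imwrite('pics/w6.png',arm.snapshot('wrist')[:,:,::-1])
E
```

```text
[-0.44  0.5   1.56 -0.    1.08 -1.99] [ 0.59166191 -0.20892722  0.22583713] [-1.44130373  0.8476747   2.10855672] 0.0006945351624771575
```

View pics/w6.png

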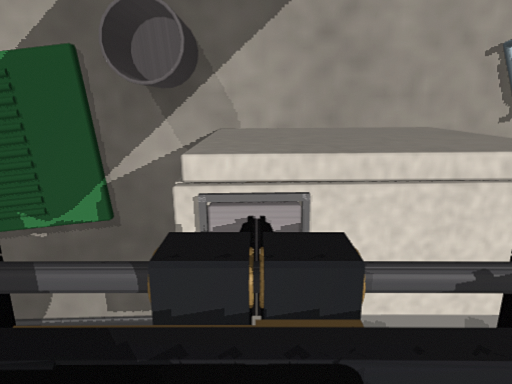

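Call:
drive_tool(grip=[-1,-1,-1,-1], translation=[[0.1,0,0],[0.2,0,0],[0.25,0,0],[0.25,0,0]], rotation=[[0,0,0],[0,0,0],[0,0,0],[0,0,0]])

```text
time: 9.93
tool_pos: [0.5917, -0.2089, 0.2233]
ee_rot: [-1.19, 1.221, 1.19]
ft_force: [-2.0, 1.8, 4.4]
opening: 0.005
```

```bash
python3 - <<'E'
from plant import arm
from h import *
s=arm.sense();print(s['q'].round(2),s['tool_pos'],s['ft_force'],s['opening'])
cv2.imwrite('pics/w7.png',arm.snapshot('wrist')[:,:,::-1])
E
```

```text
[-0.44  0.5   1.56 -0.    1.08 -1.99] [ 0.59166018 -0.20893127  0.22329912] [-1.96456665  1.84096728  4.43863961] 0.004663623613999463
```

View pics/w7.png

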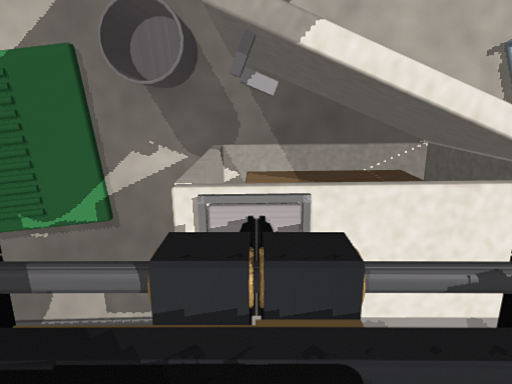

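Call:
drive_tool(grip=[-1,-1,-1,-1,-1,-1,-1,-1], translation=[[-0.5,0,0],[-2,0,0],[-5,0,0],[-9,0,0],[-13,0,0],[-16,0,0],[-16,0,0],[-16,0,0]], rotation=[[0,0,0],[0,0,0],[0,0,0],[0,0,0],[0,0,0],[0,0,0],[0,0,0],[0,0,0]])

```text
time: 10.98
tool_pos: [0.5915, -0.2088, 0.3825]
ee_rot: [-1.19, 1.222, 1.191]
ft_force: [1.2, 0.1, -0.6]
opening: 0.004
```

```bash
python3 - <<'E'
from plant import arm
from h import *
s=arm.sense();print(s['time'],s['q'].round(2),s['tool_pos'],s['ft_force'],s['opening'])
cv2.imwrite('pics/w8.png',arm.snapshot('wrist')[:,:,::-1])
cv2.imwrite('pics/s8.png',cv2.resize(arm.snapshot('side')[100:260,180:380,::-1],None,fx=3.5,fy=3.5))
cv2.imwrite('pics/t8.png',cv2.resize(arm.snapshot('top')[120:260,165:365,::-1],None,fx=4,fy=4))
E
```

```text
10.975 [-0.44  0.39  1.32 -0.    1.43 -1.99] [ 0.59145533 -0.20883828  0.38251364] [ 1.2216321   0.09582037 -0.55443112] 0.004491785851130712
```

View pics/w8.png

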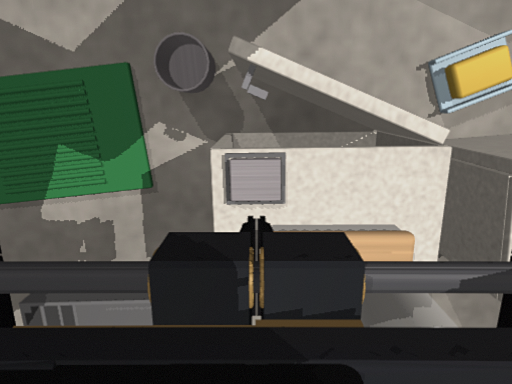

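View pics/s8.png

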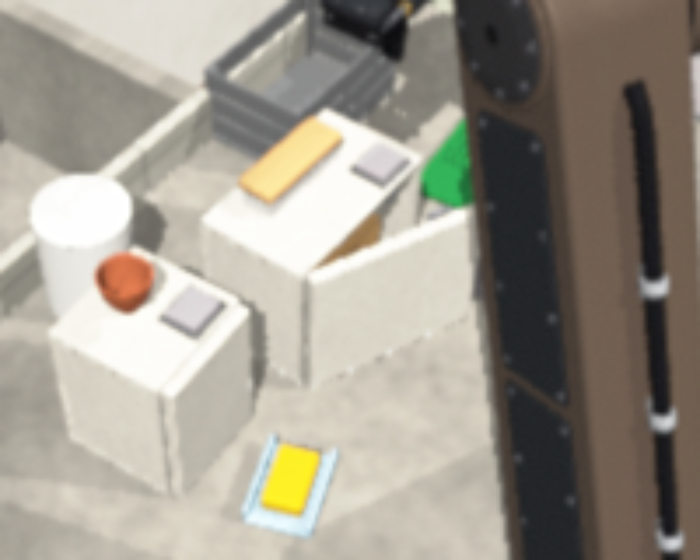

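View pics/t8.png

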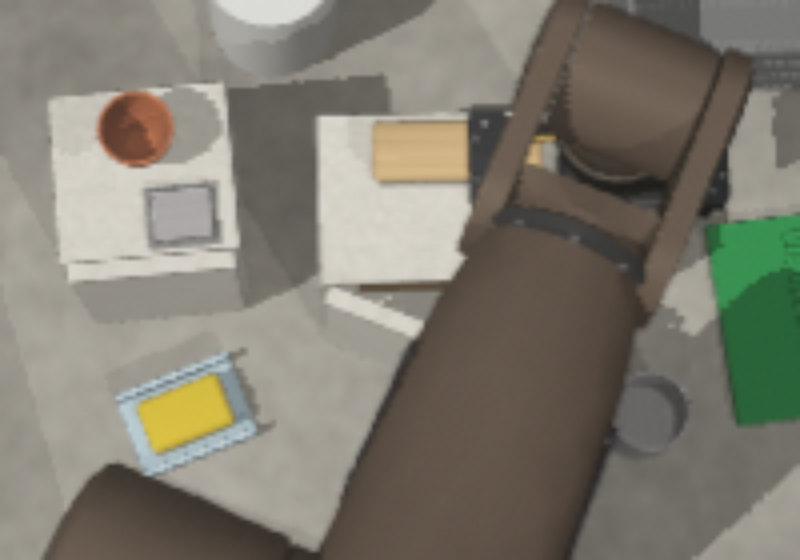

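```bash
python3 - <<'E'
from plant import arm
from h import *
c=arm.camera_params('wrist')
for n,u,v,z in [('cup',182,62,.072),('cup r',209,62,.072),('door edge',232,44,.197),('door hinge',447,138,.197)]: print(n,at(c,(u,v),z).round(4))
print(arm.job_done())
E
```

```text
cup [ 0.4687 -0.3008  0.072 ]
cup r [ 0.4695 -0.2662  0.072 ]
door edge [ 0.4688 -0.2282  0.197 ]
door hinge [ 0.5605 -0.02    0.197 ]
the job is handed in; nothing more can be done
None
```

The cup is clear of the wide cupboard's door, the door stands ajar, and I handed the job in at about 11 s.

- **Cup:** I straddled it with the open fingers, narrowed them to about 80 mm and pushed it about 180 mm to the right along the ledge, upright and without lifting. The last measurement puts it about 170 mm to the side of the wide cupboard's centre, against the 151 mm needed. It is clear of both the door's swing and the washboard.
- **Door:** I pressed the catch with the closed fingertips at about 4–5 N. The door sprang open, and after I withdrew it stayed ajar at about 0.41 rad, with its free edge about 90 mm out.
- **Everything else:** In the last pictures the narrow cupboard is shut, and the holder, bowl, brush and washboard look unmoved. I did not check the bottle in the later pictures, but the arm never went near it. The gripper is about 16 cm above the catch and touches nothing.

The first press stopped about 1 mm short of the latch release, so I pressed another 2.5 mm. Position readings from the different cameras and views disagreed by up to about 8 mm, within the margins left.

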